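# Lay out the dilution station

### The job

Set up the bench for a dilution: stand the beaker in the middle of the stirrer's round plate and the small brown bottle in the middle of the balance's pan. Stand the big white bottle on the worktop centred in front of the stirrer (the side with its knob), and the clear bottle on the worktop just beyond the tip box's left end (left as the robot sees it), in line with the box, each with a gap of about 3 cm to what it stands by. Leave all four upright and let go of, and do not disturb the timer, the tape roll or the marker.

Things in the scene. Friction and masses are not known exactly. Their poses are not given: they have to be found in the camera images.
- beaker: Loose, open, translucent plastic beaker, 64 mm across at the rim, tapering to 56 mm at the foot, 76 mm high, 40 to 85 g. Grasp it across the outside, 40 to 65 mm up, where it is 60 to 64 mm wide. Origin: centre of the underside; z up; round, so yaw does not matter.
- white_bottle: Loose, the largest bottle: opaque white, closed, body 64 mm diameter up to 72 mm, then a shoulder, and a round white cap 37 mm wide from 101 mm to the top at 120 mm; 0.19 to 0.4 kg. Grasp the top of the body, 45 to 70 mm up; held by the cap it may swing. Origin: centre of the underside; z up; round.
- clear_bottle: Loose, middle-sized bottle: clear, closed, body 56 mm diameter up to 63 mm, then a shoulder, and a round cap 32 mm wide from 88 mm to the top at 105 mm; 0.13 to 0.27 kg. Grasp the top of the body, 40 to 62 mm up; held by the cap it may swing. Origin: centre of the underside; z up; round.
- amber_bottle: Loose, the smallest bottle: brown glass look, closed, body 46 mm diameter up to about 56 mm, then a shoulder and a 29 mm wide cap, 88 mm high in all, 75 to 155 g. Origin: centre of the underside; z up; round.
- stirrer: Fixed stirrer: white block 120 x 120 mm; round white plate (104 mm diameter) in the middle of its top, plate top 60 mm above the worktop. Front = -x face, 60 mm from the origin, towards the robot, with a dark panel and a knob standing 8 mm out. Origin: on the worktop under the plate's centre; x to its back, y to its left, z up. White bottle's place: 122 mm from the origin along -x.
- balance: Fixed bench balance: low grey box, 150 mm deep (x from -90 to +60 mm) x 124 mm wide; square 100 x 100 mm steel pan that does not move, its flat top 45 mm above the worktop; small display in front (-x) of the pan. Origin: on the worktop under the pan's centre; x front to back, y left, z up.
- tip_box: Fixed pipette-tip box with a shut, clear lid, 70 mm deep (x) x 114 mm long (y), 69 mm high. Origin: on the worktop under its centre; x points away from the robot, y along its length to its left end as the robot sees it, z up. Clear bottle's place: beyond that end, 114 mm from the origin along +y.
- timer: Loose bystander, not to be disturbed: square white bench timer lying flat, 62 x 62 mm (75 mm over a turned outline), 17 mm high. Origin: centre of the underside.
- tape_roll: Loose bystander, not to be disturbed: roll of tape lying flat, 69 mm diameter, 19 mm high. Origin: centre of the underside.
- marker: Loose bystander, not to be disturbed: felt marker lying flat, 140 mm long, 14 mm thick. Origin: centre of the underside.
There are look-alikes about, which are no part of the job. Leave any green or yellow look-alike of the beaker alone.

How it is judged:
By the outcome, as a careful person would: the job done as asked, in the order asked, and still so for the second after the job is handed in, with the robot touching nothing.
It also fails if it takes over 112 s, if anything falls off the work surface, if the arm or the gripper's body presses on something with over 40 N, if the wrist force passes 120 N, or if a joint passes its speed limit or range.

### The arm

A 6-joint arm with a two-finger parallel gripper is mounted at the origin on a cart in front of the work surface, level with it; the furniture and walls round the work are solid. World frame = base frame: x ahead of the robot, y to its left, z up, the work surface at z = 0. Lengths are in mm, angles in degrees, forces in N, time in s.
With the tool pointing down it reaches from about 300 to 850 mm from the base axis. Payload 4.2 kg.
Tool frame: the origin (TCP) lies on the centre line of the jaws, within the pads' length; the fingertips stand 14 mm ahead of it and the grasp point (between the pads) lies 5 mm behind it (env.finger_overhang is the z of the fingertips in the tool frame, in mm); z points along the fingers, y is the line along which they close (so a half turn about z gives the same grasp; the last joint's range is limited). The gripper opens to 91 mm and grips with 3 to 60 N. Pads are 32 mm wide; open, the fingers measure 118 mm over their backs; the gripper's body (76 mm by 178 mm) begins 60 mm behind the grasp point.
Start: joints at [74.886, 18.312, 89.639, -0, 72.044, -1.146], TCP at [138.801, 558.011, 227.976] pointing down, gripper open.
Joint ranges: [-177.97, 177.97], [-48.28, 115.42], [12.27, 149.76], [-77.06, 257.06], [2.81, 150.46], [-146.56, 146.56]. Speed limits (degrees/s): [147.25, 147.25, 180, 180, 180, 180].

### API

Orientations are given as [roll, pitch, yaw] about the fixed x, y, z axes, in that order (R = Rz(yaw) Ry(pitch) Rx(roll)).
In Python, from workcell import sensors, viewer, env gives the robot as it stands. The module is installed in compiled form; this text tells all that it offers.
- The arm moves only by the tool step_arm, never from a script. Its argument "plan" is one flat list of numbers, 6 for each row, row after row: the shift along the tool's x, y, z in cm, then the turn, a rotation vector about the tool's x, y, z in rad. In form: [x, y, z, wx, wy, wz, x, y, z, wx, wy, wz, ...]. A call has 1 to 5 rows; each row shifts and turns the commanded pose from where the row before left it, along the tool's axes as they then stand; what a row does not reach is not made up. A row lasts 1/12 s, in which the tool goes at most 41.7 mm and 7.16 degrees, less where a joint would pass 70% of its speed; a pose out of reach is approached as far as the arm can. A call is refused whole if a number of a shift passes 4.17 or a number of a turn 0.125, either way. A call with a gripper value outside its range is refused whole. "hand" is the finger opening in cm, from 0 to 9.12, set as the call begins (left out, the last holds). The fingers move at their own pace and stop on an object; "newtons" is the grip in N (left out, the last holds). Time passes only in rows, so rows that do not move let the fingers close. It gives the time, the measured TCP pose, the force, the opening and the grip force at its end, in the units of the state.
- sensors.state(): the state, without advancing time (a new reading comes with each control period).
- viewer.grab_frame(name): name is "side" or "top"; returns a dict with "img" (480x640x3 uint8, red, green, blue), "fx", "fy", "cx", "cy" (pixels), "position" and "attitude" of the camera in the world. Camera axes: x right, y down, z forward; pixel columns grow to the right and rows downward; lengths in mm; the calibration is good to about 2 mm. A picture is of the moment at which its call begins. There is no depth.
- env.job_done(): hands the job in; it is judged then, once.
Trained networks look in a picture, given as the dict that the camera call returned (one of the last four; its "shot" number tells which), for a name from the list of things; names that differ only in an ending like _2 or _b are one class to them, and where a whole thing is asked for, a point or a joint stands for the part that bears it (a point fixed in the world has none). Each returns a list of dicts, best first, with "score" (0 to 1); they miss things now and then, are a little off and sometimes report something else, mostly with a low value. They report only what shows in the picture. A call takes as long as a camera call. They do not tell look-alikes from the thing itself.
- viewer.boxes_of(name, picture): "location" ([column, row] in pixels, amid what is visible of it).
- viewer.pinpoint(name, picture): "location" ([column, row] in pixels: a listed point, or the origin of a listed thing).
The state is a dict: "time_s": time; "qpos": joint angles; "qvel": joint speeds; "effort": joint torques, N m; "ee_pos": TCP position; "ee_rot": TCP orientation; "force": force on the tool from outside, world axes, zero at the start; "torque": the same for the moment, N m; "gripper_width": finger opening in mm; "gripper_force": force on a finger pad.
Only numpy, scipy, OpenCV 4.12 (cv2) and the standard library are available. Lean on these libraries where they do the work, as an engineer would, in place of code of your own. Each camera call takes 0.05 s, during which the arm holds its last target. There are 200 camera calls.

## Working session

There is one attempt and no reset: what is moved stays moved. The work goes in short steps, Python scripts to look and compute and a tool call to move; the robot and the scene stay as the last step left them, time stands still between calls to the robot, and variables do not carry over. Pictures are saved under pics/ and viewed, at most 14 in all, crops included, and the job is handed in when it is done.

Besides the shell and the picture viewer there is one more tool, called after ">>>" by a JSON object that holds its "name" and its "arguments", one argument or row to a line. step_arm: Moves the arm, as the interface text tells. Its arguments: {"type":"object","properties":{"plan":{"type":"array","items":{"type":"number"}},"hand":{"type":"number"},"newtons":{"type":"number"}},"required":["plan"]}

```bash
mkdir -p pics; cat > h.py <<'E'
import numpy as np, cv2
from scipy.spatial.transform import Rotation as R
from workcell import sensors, viewer, env
def ray(p,px):
    A=np.array(p["attitude"],float)
    M=A if A.shape==(3,3) else R.from_euler('xyz',A,degrees=True).as_matrix()
    d=M@np.array([(px[0]-p["cx"])/p["fx"],(px[1]-p["cy"])/p["fy"],1])
    return np.array(p["position"],float),d
def on(p,px,z):
    o,d=ray(p,px); return o+d*(z-o[2])/d[2]
def proj(p,X):
    A=np.array(p["attitude"],float)
    M=A if A.shape==(3,3) else R.from_euler('xyz',A,degrees=True).as_matrix()
    c=M.T@(np.array(X,float)-np.array(p["position"],float)); return c[:2]/c[2]*[p["fx"],p["fy"]]+[p["cx"],p["cy"]]
E
python3 - <<'E'
from h import *
for n in("top","side"):
    p=viewer.grab_frame(n); cv2.imwrite(f"pics/{n}0.png",p["img"][:,:,::-1])
    print(n,p["position"],p["attitude"],p["fx"])
    for t in "beaker white_bottle clear_bottle amber_bottle stirrer balance tip_box timer tape_roll marker".split():
        print(t,[(np.round(d["location"]).tolist(),round(d["score"],2),on(p,d["location"],0)[:2].round().tolist()) for d in viewer.pinpoint(t,p)[:4]])
print(sensors.state())
E
```

```text
top [489.29175588   3.96982317 964.67149231] [-174.30683473    0.9685001   -90.65183021] 488.7594040473135
beaker [([469.0, 148.0], 0.94, [750.0, -285.0]), ([410.0, 248.0], 0.8, [551.0, -161.0])]
white_bottle [([226.0, 195.0], 0.71, [662.0, 203.0])]
clear_bottle [([410.0, 315.0], 0.55, [421.0, -158.0])]
amber_bottle [([252.0, 315.0], 0.58, [424.0, 151.0])]
stirrer [([480.0, 267.0], 0.84, [512.0, -296.0])]
balance [([177.0, 261.0], 0.94, [531.0, 299.0])]
tip_box [([346.0, 215.0], 0.59, [618.0, -37.0])]
timer [([278.0, 145.0], 0.6, [763.0, 99.0])]
tape_roll [([382.0, 142.0], 0.85, [767.0, -111.0])]
marker [([331.0, 138.0], 0.69, [775.0, -8.0])]
side [ 257.7989691  -804.98693048  670.2660269 ] [-125.80824822   -0.41922084  -23.06467742] 453.80167780600704
beaker [([440.0, 306.0], 0.89, [745.0, -279.0]), ([392.0, 288.0], 0.83, [679.0, -193.0]), ([333.0, 296.0], 0.71, [552.0, -166.0]), ([239.0, 229.0], 0.49, [430.0, 151.0])]
white_bottle [([317.0, 200.0], 0.92, [668.0, 205.0]), ([331.0, 253.0], 0.64, [607.0, -32.0])]
clear_bottle [([270.0, 310.0], 0.88, [417.0, -155.0])]
amber_bottle [([2
[... 302 characters left out ...]
33.0], 0.77, [761.0, -7.0])]
{'time_s': 1.1, 'qpos': array([ 7.48850468e+01,  1.83103762e+01,  8.96398846e+01, -5.98900354e-04,
        7.20445182e+01, -1.14589430e+00]), 'qvel': array([-0.04265453, -0.03684932, -0.00657097, -0.11903734, -0.09267818,
       -0.03844286]), 'effort': array([ 1.00792004e-03, -4.12364852e+01, -2.32227015e+01,  7.27407052e-02,
        3.75713920e-02,  4.66331443e-06]), 'ee_pos': array([138.80661296, 557.99706362, 227.98520983]), 'ee_rot': array([1.79994791e+02, 6.74046326e-04, 1.66031126e+02]), 'force': array([-0.13313451, -0.29997864,  0.25174682]), 'torque': array([-0.0082636 , -0.01967014,  0.03278473]), 'gripper_force': 0.0, 'gripper_width': 91.0085526460055}
```

View pics/top0.png

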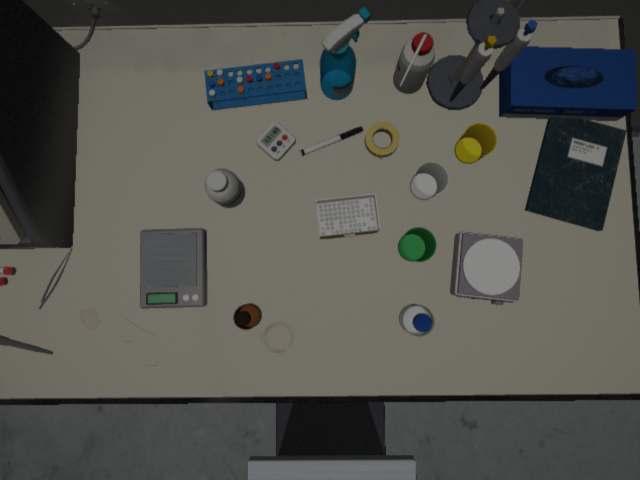

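View pics/side0.png

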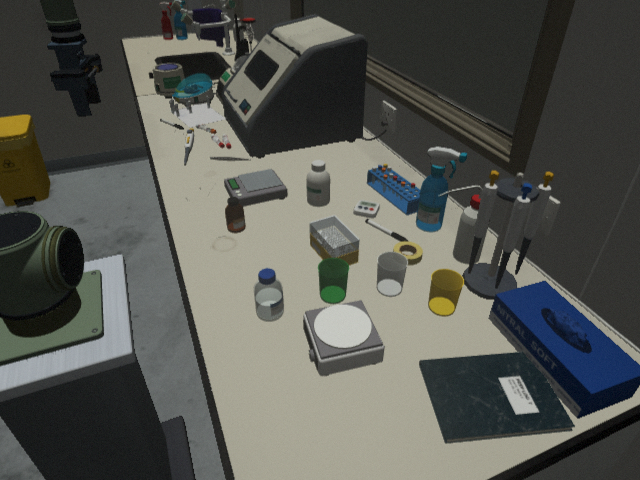

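The top picture shows the clear/white beaker at (428,182). It could be confused with the green one at (415,245) and the yellow one at (474,145). The white bottle is at (223,187) and could be mistaken for the red-capped bottle at (413,62). The clear blue-capped bottle is at (417,320) and the amber one at (247,316). The side picture agrees: beaker (392,275), white (318,185), clear (269,297) and amber (235,215). Next I'll take the close crop to check the beaker.

```bash
python3 - <<'E'
from h import *
im=cv2.imread("pics/top0.png")[130:330,300:540]
cv2.imwrite("pics/crop.png",cv2.resize(im,None,fx=3,fy=3,interpolation=cv2.INTER_CUBIC))
p=viewer.grab_frame("top"); q=viewer.grab_frame("side")
def tri(a,b):
    o1,d1=ray(p,a);o2,d2=ray(q,b)
    s=np.linalg.lstsq(np.c_[d1,-d2],o2-o1,rcond=None)[0]; return ((o1+s[0]*d1+o2+s[1]*d2)/2).round(1)
# plate: bright ellipse in top
g=cv2.cvtColor(p["img"],cv2.COLOR_RGB2GRAY)
for nm,(r0,r1,c0,c1),th,z in (("plate",(225,310,450,530),200,60),("foot",(172,200,408,440),200,2)):
    _,b=cv2.threshold(g[r0:r1,c0:c1],th,255,0)
    c=max(cv2.findContours(b,0,1)[0],key=cv2.contourArea); e=cv2.fitEllipse(c)
    px=np.array(e[0])+[c0,r0]; print(nm,px,e[1],on(p,px,z))
for n,x,y,z in (("white",665,204,0),("white",665,204,120),("amber",425,152,88),("clear",418,-156,105),("beaker",679,-193,0),("beaker",679,-193,76)):
    print(n,z,proj(p,[x,y,z]).round(),proj(q,[x,y,z]).round())
print([ (on(p,c,69).round()) for c in ((317,199),(376,194),(380,232),(320,238))])
E
```

```text
Traceback (most recent call last):
ValueError: max() iterable argument is empty
```

View pics/crop.png

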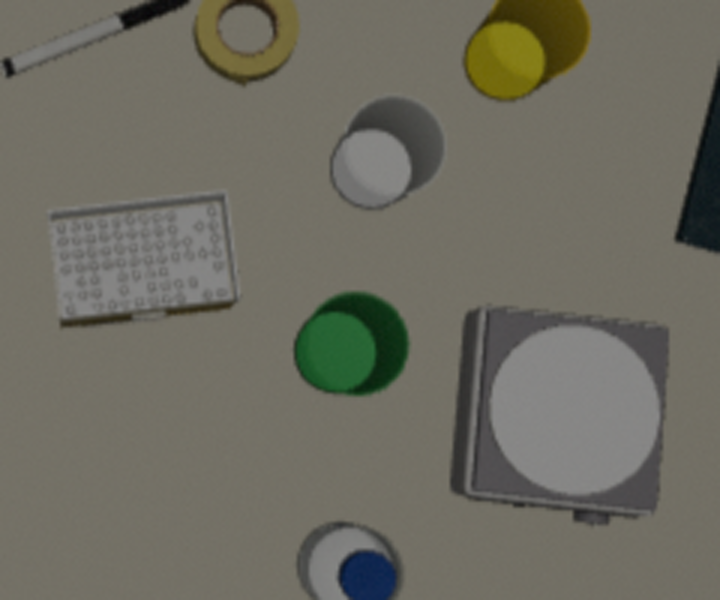

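The crop confirms that the pale translucent beaker has its foot at crop (371,168), clear of green (336,352) and yellow (506,60). The plate centre is at (575,409). The stirrer and tip box are each turned a few degrees.

```bash
python3 - <<'E'
from h import *
p=viewer.grab_frame("top"); q=viewer.grab_frame("side")
c=lambda a:[300+(a[0]+.5)/3-.5,130+(a[1]+.5)/3-.5]
def ang(v): return np.degrees(np.arctan2(v[1],v[0])).round(1)
print("plate",on(p,c((575,409)),60).round(1))
C=[on(p,c(a),56) for a in((490,308),(667,327),(655,513),(472,495))]
print("st corners",np.round(C,0)[:,:2].tolist(),"back dir",ang((C[0]-C[3])),ang((C[1]-C[2])),"left dir-90",ang(C[0]-C[1])-90,ang(C[3]-C[2])-90)
T=[on(p,c(a),69) for a in((50,212),(225,192),(238,298),(60,318))]
print("tip",np.round(T,0)[:,:2].tolist(),np.mean(T,0).round(1),ang(T[0]-T[1])-90,ang(T[3]-T[2])-90)
print("beaker foot",on(p,c((371,168)),2).round(1),"rim",on(p,c((397,145)),76).round(1))
print("caps: white",on(p,(217,181),120).round(1),"clear",on(p,c((368,577)),105).round(1),"amber",on(p,(242,319),88).round(1))
for t in("white_bottle","clear_bottle","amber_bottle","balance"):
  for f in(p,q): print(t,[(on(f,d["location"],0)[:2].round(1).tolist()) for d in viewer.pinpoint(t,f)[:1]])
E
```

```text
plate [ 512.2 -298.5   60. ]
st corners [[575.0, -250.0], [562.0, -359.0], [448.0, -345.0], [461.0, -235.0]] back dir -7.8 -6.6 left dir-90 -7.0 -6.200000000000003
tip [[637.0, 21.0], [648.0, -87.0], [582.0, -93.0], [571.0, 16.0]] [609.8 -35.6  69. ] 5.799999999999997 5.700000000000003
beaker foot [ 674.8 -190.6    2. ] rim [ 674.6 -192.    76. ]
caps: white [665.7 195.1 120. ] clear [ 415.9 -160.3  105. ] amber [422.8 155.4  88. ]
white_bottle [[663.6, 200.8]]
white_bottle [[670.2, 202.1]]
clear_bottle [[612.1, -39.0]]
clear_bottle [[421.8, -151.5]]
amber_bottle [[425.3, 155.4]]
amber_bottle [[420.6, 134.3]]
balance [[768.8, -114.8]]
balance [[521.0, 304.9]]
```

>>> {"name": "step_arm", "arguments": {
  "plan": [0,0,0,0,0,-0.122,0,0,0,0,0,-0.122,-2.3,-3.2,0,0,0,0,-2.3,-3.2,0,0,0,0,-2.3,-3.2,0,0,0,0],
  "hand": 9.1,
  "newtons": 12
}}

```text
time_s: 2.12
ee_pos: [208.2, 461.1, 227.7]
ee_rot: [-180.0, 0.0, -179.9]
force: [0.9, -0.4, -0.3]
gripper_width: 90.7
gripper_force: 0.0
```

>>> {"name": "step_arm", "arguments": {
  "plan": [-2.33,-3.26,0,0,0,0,-2.33,-3.26,0,0,0,0,-2.33,-3.26,0,0,0,0,-2.33,-3.26,0,0,0,0,-2.33,-3.26,0,0,0,0]
}}

```text
time_s: 2.53
ee_pos: [325.0, 297.4, 228.2]
ee_rot: [180.0, 0.0, -180.0]
force: [1.5, -0.1, 0.1]
gripper_width: 90.7
gripper_force: 0.0
```

>>> {"name": "step_arm", "arguments": {
  "plan": [-2.33,-3.26,0,0,0,0,-2.33,-3.26,0,0,0,0,-2.33,-3.26,0,0,0,0,-2.33,-3.26,0,0,0,0,-2.33,-3.26,0,0,0,0]
}}

```text
time_s: 2.95
ee_pos: [441.7, 134.2, 228.3]
ee_rot: [180.0, 0.0, 180.0]
force: [0.2, 0.5, -0.5]
gripper_width: 91.0
gripper_force: 0.0
```

>>> {"name": "step_arm", "arguments": {
  "plan": [-2.33,-3.26,0,0,0,0,-2.33,-3.26,0,0,0,0,-2.33,-3.26,0,0,0,0,-2.33,-3.26,0,0,0,0,-2.33,-3.26,0,0,0,0]
}}

```text
time_s: 3.37
ee_pos: [558.3, -28.9, 228.1]
ee_rot: [180.0, 0.0, 180.0]
force: [-1.0, 1.1, -0.7]
gripper_width: 91.1
gripper_force: 0.0
```

>>> {"name": "step_arm", "arguments": {
  "plan": [-2.33,-3.26,0,0,0,0,-2.33,-3.26,0,0,0,0,-2.33,-3.26,0,0,0,0,-2.33,-3.26,0,0,0,0,0,0,0,0,0,0]
}}

```text
time_s: 3.78
ee_pos: [653.9, -163.5, 226.3]
ee_rot: [-179.8, 0.1, 179.7]
force: [-0.2, 0.6, 0.5]
gripper_width: 91.2
gripper_force: 0.0
```

>>> {"name": "step_arm", "arguments": {
  "plan": [-2.3,-3.2,2,0,0,0,0,0,4,0,0,0,0,0,4,0,0,0,0,0,1.5,0,0,0,0,0,0,0,0,0]
}}

```text
time_s: 4.2
ee_pos: [669.0, -186.3, 108.3]
ee_rot: [179.8, -0.6, -180.0]
force: [0.0, 0.3, 0.6]
gripper_width: 90.7
gripper_force: 0.0
```

```bash
python3 - <<'E'
from h import *
print(sensors.state()["ee_pos"])
p=viewer.grab_frame("side"); cv2.imwrite("pics/s1.png",cv2.resize(p["img"][200:340,300:500,::-1],None,fx=3,fy=3))
E
```

```text
[ 669.04355892 -186.34477633  108.32986644]
```

View pics/s1.png

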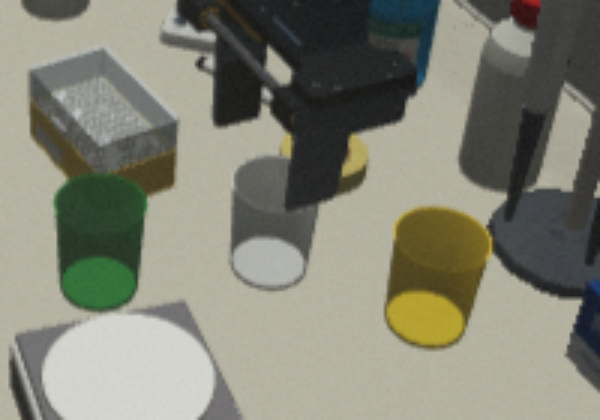

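The fingers straddle the beaker (crop (275,220)) along y with room on both sides. I'll trim the position and go down.

>>> {"name": "step_arm", "arguments": {
  "plan": [-0.6,-0.5,0,0,0,0,0,0,3,0,0,0,0,0,3.1,0,0,0,0,0,0,0,0,0,0,0,0,0,0,0]
}}

```text
time_s: 4.67
ee_pos: [678.8, -192.5, 53.9]
ee_rot: [-180.0, 0.0, -180.0]
force: [0.9, -0.3, 0.1]
gripper_width: 90.8
gripper_force: 0.0
```

>>> {"name": "step_arm", "arguments": {
  "plan": [0,0,0,0,0,0,0,0,0,0,0,0,0,0,0,0,0,0,0,0,0,0,0,0,0,0,0,0,0,0],
  "hand": 4,
  "newtons": 8
}}

```text
time_s: 5.08
ee_pos: [678.9, -192.4, 54.4]
ee_rot: [-180.0, 0.1, -180.0]
force: [0.1, 1.7, 4.5]
gripper_width: 62.0
gripper_force: 8.0
```

>>> {"name": "step_arm", "arguments": {
  "plan": [0,0,0,0,0,0,0,0,0,0,0,0,0,0,0,0,0,0,0,0,0,0,0,0,0,0,0,0,0,0]
}}

```text
time_s: 5.5
ee_pos: [679.1, -192.4, 54.3]
ee_rot: [-180.0, 0.1, -180.0]
force: [-0.4, 1.4, 6.2]
gripper_width: 62.4
gripper_force: 8.0
```

>>> {"name": "step_arm", "arguments": {
  "plan": [0,0,-2,0,0,0,0,0,-3,0,0,0,0,0,-3,0,0,0,0,0,-3,0,0,0,0,0,-1,0,0,0]
}}

```text
time_s: 5.92
ee_pos: [680.2, -193.2, 177.9]
ee_rot: [-179.9, 0.4, -180.0]
force: [0.5, 0.2, 0.8]
gripper_width: 62.4
gripper_force: 8.0
```

>>> {"name": "step_arm", "arguments": {
  "plan": [2,-1.2,0,0,0,0,3,-1.9,0,0,0,0,3,-1.9,0,0,0,0,3,-1.9,0,0,0,0,3,-1.9,0,0,0,0]
}}

```text
time_s: 6.33
ee_pos: [536.3, -280.8, 171.7]
ee_rot: [180.0, -0.1, -179.9]
force: [-0.5, -1.2, -0.6]
gripper_width: 62.4
gripper_force: 8.0
```

>>> {"name": "step_arm", "arguments": {
  "plan": [2,-1.2,0,0,0,0,0.5,-0.3,0,0,0,0,0,0,0,0,0,0,0,0,0,0,0,0,0,0,0,0,0,0]
}}

```text
time_s: 6.75
ee_pos: [514.4, -294.9, 172.6]
ee_rot: [180.0, 0.0, -179.9]
force: [1.1, -0.5, -0.8]
gripper_width: 62.0
gripper_force: 8.0
```

```bash
python3 - <<'E'
from h import *
s=sensors.state();e=s["ee_pos"];print(e,s["gripper_width"],s["gripper_force"])
for n in("side","top"):
    p=viewer.grab_frame(n); c=proj(p,e).astype(int); print(c)
    im=p["img"][:,:,::-1].copy()
    r=max(c[1]-90,0);l=max(min(c[0]-100,440),0)
    cv2.imwrite(f"pics/{n}2.png",cv2.resize(im[r:r+150,l:l+200],None,fx=3,fy=3));print(l,r)
    zz=e[2]-54.3
    print([(d["location"],round(d["score"],2),on(p,d["location"],zz)[:2].round(1).tolist()) for d in viewer.pinpoint("beaker",p)])
E
```

```text
[ 514.4224645  -294.88293482  172.63777757] 62.024200977872916 8.000069847330451
[345 275]
245 185
[([344.8, 297.8], 0.82, [516.9, -291.9]), ([332.6, 292.1], 0.62, [503.1, -270.6]), ([441.2, 305.7], 0.58, [660.6, -372.7])]
[512 262]
412 172
[([410.5, 249.3], 0.94, [541.2, -141.4]), ([468.4, 151.1], 0.92, [713.0, -248.2]), ([497.4, 266.5], 0.63, [509.8, -289.3])]
```

View pics/side2.png

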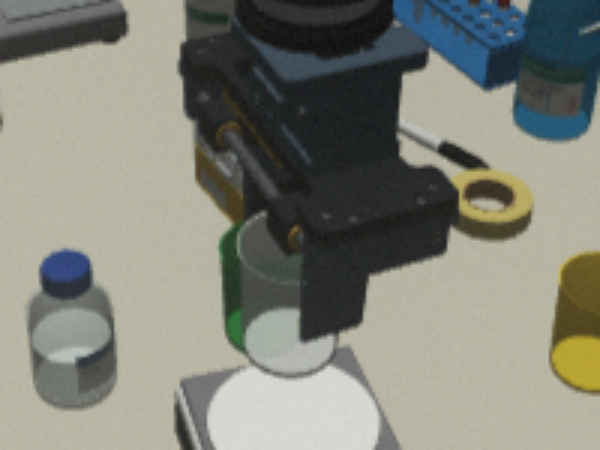

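The beaker is held upright above the plate, its foot at crop (290,342). I'll lower it.

>>> {"name": "step_arm", "arguments": {
  "plan": [0,-0.3,2,0,0,0,0,0,2,0,0,0,0,0,1,0,0,0,0,0,0.5,0,0,0,0,0,0,0,0,0]
}}

```text
time_s: 7.37
ee_pos: [513.1, -297.9, 116.9]
ee_rot: [179.9, -0.1, -180.0]
force: [-0.7, -0.2, 0.1]
gripper_width: 62.7
gripper_force: 8.0
```

>>> {"name": "step_arm", "arguments": {
  "plan": [0,0,0.15,0,0,0,0,0,0.15,0,0,0,0,0,0,0,0,0,0,0,0,0,0,0,0,0,0,0,0,0]
}}

```text
time_s: 7.78
ee_pos: [513.6, -298.6, 115.6]
ee_rot: [-180.0, 0.1, -180.0]
force: [0.4, 0.1, -0.7]
gripper_width: 62.6
gripper_force: 8.0
```

>>> {"name": "step_arm", "arguments": {
  "plan": [0,0,0.1,0,0,0,0,0,0.1,0,0,0,0,0,0,0,0,0,0,0,0,0,0,0,0,0,0,0,0,0]
}}

```text
time_s: 8.2
ee_pos: [513.9, -298.5, 114.2]
ee_rot: [-180.0, 0.1, -180.0]
force: [-0.8, 0.8, 5.3]
gripper_width: 62.4
gripper_force: 8.0
```

>>> {"name": "step_arm", "arguments": {
  "plan": [0,0,0,0,0,0,0,0,0,0,0,0,0,0,0,0,0,0,0,0,0,0,0,0,0,0,0,0,0,0],
  "hand": 9.1
}}

```text
time_s: 8.62
ee_pos: [513.2, -298.5, 112.8]
ee_rot: [180.0, -0.0, -180.0]
force: [-1.0, 0.7, -0.8]
gripper_width: 90.7
gripper_force: 0.0
```

>>> {"name": "step_arm", "arguments": {
  "plan": [0,0,-1,0,0,0,0,0,-2,0,0,0,0,0,-3,0,0,0,0,0,-3,0,0,0,0,0,-3,0,0,0]
}}

```text
time_s: 9.03
ee_pos: [513.2, -298.4, 235.0]
ee_rot: [180.0, 0.0, -180.0]
force: [1.2, -0.1, -0.6]
gripper_width: 91.1
gripper_force: 0.0
```

>>> {"name": "step_arm", "arguments": {
  "plan": [0.7,3.8,0,0,0,0,0.7,3.8,0,0,0,0,0.7,3.8,0,0,0,0,0.7,3.8,0,0,0,0,0.7,3.8,0,0,0,0]
}}

```text
time_s: 9.45
ee_pos: [477.7, -107.0, 233.9]
ee_rot: [-180.0, 0.1, 180.0]
force: [-0.4, 0.2, 0.2]
gripper_width: 90.9
gripper_force: 0.0
```

>>> {"name": "step_arm", "arguments": {
  "plan": [0.8,3.8,0,0,0,0,0.8,3.8,0,0,0,0,0.8,3.8,0,0,0,0,0.8,3.8,0,0,0,0,0.8,3.8,0,0,0,0]
}}

```text
time_s: 9.87
ee_pos: [437.6, 83.1, 234.0]
ee_rot: [180.0, 0.1, 180.0]
force: [0.4, 0.0, -0.1]
gripper_width: 90.9
gripper_force: 0.0
```

>>> {"name": "step_arm", "arguments": {
  "plan": [0.8,3.8,1,0,0,0,0.6,3.3,2,0,0,0,0,0,3,0,0,0,0,0,2,0,0,0,0,0,0,0,0,0]
}}

```text
time_s: 10.28
ee_pos: [421.4, 152.4, 150.3]
ee_rot: [-179.9, -0.4, -179.9]
force: [-1.0, -0.5, -0.7]
gripper_width: 90.8
gripper_force: 0.0
```

```bash
python3 - <<'E'
from h import *
s=sensors.state();e=s["ee_pos"];print(e)
p=viewer.grab_frame("top"); q=viewer.grab_frame("side")
print([(d["location"],round(d["score"],2),on(p,d["location"],60)[:2].round(1).tolist()) for d in viewer.pinpoint("beaker",p)])
print([(d["location"],round(d["score"],2),on(q,d["location"],60)[:2].round(1).tolist()) for d in viewer.pinpoint("beaker",q)])
print([(d["location"],round(d["score"],2),on(q,d["location"],0)[:2].round(1).tolist()) for d in viewer.pinpoint("amber_bottle",q)])
a=cv2.resize(p["img"][210:330,420:540,::-1],None,fx=3.3,fy=3.3)
b=cv2.resize(q["img"][130:250,180:300,::-1],None,fx=3.3,fy=3.3)
cv2.imwrite("pics/3.png",np.hstack([a,b]))
E
```

```text
[421.4268526  152.41980842 150.28061846]
[([467.5, 151.7], 0.9, [727.2, -263.8]), ([412.1, 246.9], 0.82, [549.2, -154.5]), ([491.1, 268.0], 0.78, [508.6, -297.9])]
[([345.7, 322.4], 0.87, [518.9, -295.9]), ([334.5, 296.2], 0.76, [527.8, -226.1]), ([439.3, 306.2], 0.68, [699.1, -326.7])]
[([238.7, 229.8], 0.87, [427.7, 146.0])]
```

View pics/3.png

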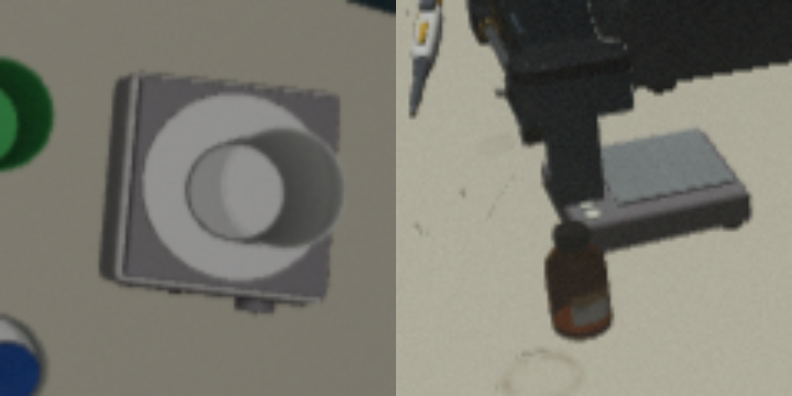

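The beaker foot (235,191) sits on the plate's centre (236,188). The amber bottle is under the gripper, which I'll lower.

>>> {"name": "step_arm", "arguments": {
  "plan": [-0.3,-0.2,3,0,0,0,0,0,3.5,0,0,0,0,0,3,0,0,0,0,0,2,0,0,0,0,0,0,0,0,0]
}}

```text
time_s: 10.95
ee_pos: [425.7, 149.5, 36.0]
ee_rot: [-179.9, -0.3, 179.9]
force: [-0.6, -0.0, -0.8]
gripper_width: 90.9
gripper_force: 0.0
```

>>> {"name": "step_arm", "arguments": {
  "plan": [0,0,0,0,0,0,0,0,0,0,0,0,0,0,0,0,0,0,0,0,0,0,0,0,0,0,0,0,0,0],
  "hand": 3,
  "newtons": 15
}}

```text
time_s: 11.37
ee_pos: [428.1, 150.7, 39.3]
ee_rot: [179.9, 0.1, -180.0]
force: [0.5, -0.6, 0.8]
gripper_width: 60.9
gripper_force: 0.0
```

>>> {"name": "step_arm", "arguments": {
  "plan": [0,0,0,0,0,0,0,0,0,0,0,0,0,0,0,0,0,0,0,0,0,0,0,0,0,0,0,0,0,0]
}}

```text
time_s: 11.78
ee_pos: [427.8, 151.0, 38.6]
ee_rot: [179.9, 0.1, 180.0]
force: [-0.7, 2.4, 5.4]
gripper_width: 45.3
gripper_force: 15.0
```

>>> {"name": "step_arm", "arguments": {
  "plan": [0,0,-2,0,0,0,0,0,-3,0,0,0,0,0,-3,0,0,0,0,0,-3,0,0,0,0,0,-1,0,0,0]
}}

```text
time_s: 12.2
ee_pos: [428.9, 150.8, 161.5]
ee_rot: [179.9, 0.3, -180.0]
force: [1.4, 0.8, -1.1]
gripper_width: 45.0
gripper_force: 15.0
```

>>> {"name": "step_arm", "arguments": {
  "plan": [-1.5,2,0,0,0,0,-2,3,0,0,0,0,-2,3,0,0,0,0,-2,3,0,0,0,0,-2,2.5,0,0,0,0]
}}

```text
time_s: 12.62
ee_pos: [522.5, 286.9, 157.3]
ee_rot: [-180.0, -0.1, -180.0]
force: [0.8, -1.1, -1.0]
gripper_width: 44.9
gripper_force: 15.0
```

>>> {"name": "step_arm", "arguments": {
  "plan": [-1,1.4,0,0,0,0,0,0,1,0,0,0,0,0,1,0,0,0,0,0,1,0,0,0,0,0,0,0,0,0]
}}

```text
time_s: 13.03
ee_pos: [529.5, 297.3, 124.7]
ee_rot: [-179.8, -0.4, 180.0]
force: [-0.3, -0.4, -1.0]
gripper_width: 45.0
gripper_force: 15.0
```

```bash
python3 - <<'E'
from h import *
s=sensors.state();e=s["ee_pos"];print(e,s["gripper_width"])
q=viewer.grab_frame("side");p=viewer.grab_frame("top")
z=e[2]-38.6
for f in(q,p): print([(d["location"],round(d["score"],2),on(f,d["location"],z)[:2].round(1).tolist()) for d in viewer.pinpoint("amber_bottle",f)[:2]])
pan=cv2.imread("pics/top0.png")[220:315,130:215]
a=cv2.resize(pan,(358,400)); b=cv2.resize(q["img"][120:240,180:300,::-1],(400,400))
cv2.imwrite("pics/4.png",np.hstack([a,b]))
E
```

```text
[529.53544159 297.34413404 124.66021338] 44.977041102514804
[([257.5, 170.1], 0.57, [522.7, 279.0])]
[([489.8, 265.6], 0.52, [512.3, -287.1])]
```

View pics/4.png

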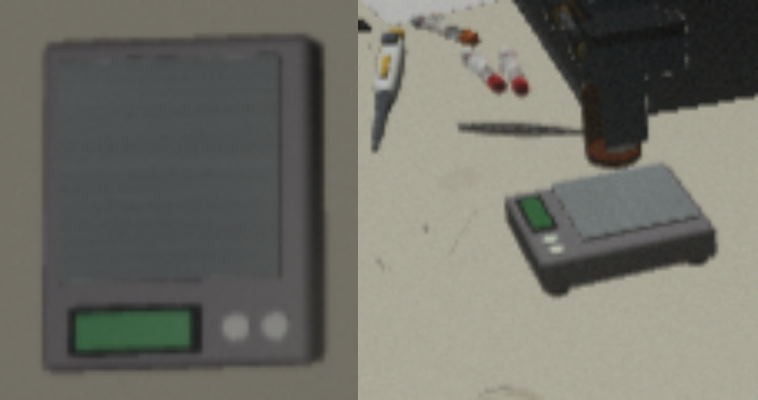

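The bottle hangs over the pan, with its foot near (613,152) in the right part. The pan centre is at (627,201) there and (168,168) in the left part. Computing both positions.

```bash
python3 - <<'E'
from h import *
q=viewer.grab_frame("side");p=viewer.grab_frame("top");e=sensors.state()["ee_pos"];print(e)
print(on(p,(169.5,259.5),45).round(1),on(q,(260.6,180.1),45).round(1),"foot",on(q,(256.3,165.4),e[2]-38.6).round(1))
E
```

```text
[532.46841079 299.31014093 128.90026508]
[532.  300.7  45. ] [532.7 294.5  45. ] foot [525.4 298.8  90.3]
```

>>> {"name": "step_arm", "arguments": {
  "plan": [-0.4,0,1.5,0,0,0,0,0,1.5,0,0,0,0,0,0.8,0,0,0,0,0,0.4,0,0,0,0,0,0,0,0,0]
}}

```text
time_s: 13.75
ee_pos: [535.8, 299.3, 85.5]
ee_rot: [-180.0, -0.1, -180.0]
force: [-0.8, -0.9, -1.9]
gripper_width: 45.2
gripper_force: 15.0
```

>>> {"name": "step_arm", "arguments": {
  "plan": [0,0,0.15,0,0,0,0,0,0.1,0,0,0,0,0,0,0,0,0,0,0,0,0,0,0,0,0,0,0,0,0]
}}

```text
time_s: 14.17
ee_pos: [536.4, 299.7, 84.0]
ee_rot: [180.0, 0.0, -180.0]
force: [-0.7, -0.4, -1.9]
gripper_width: 45.0
gripper_force: 15.0
```

>>> {"name": "step_arm", "arguments": {
  "plan": [0,0,0.1,0,0,0,0,0,0.1,0,0,0,0,0,0,0,0,0,0,0,0,0,0,0,0,0,0,0,0,0]
}}

```text
time_s: 14.58
ee_pos: [536.5, 299.7, 83.6]
ee_rot: [180.0, 0.1, -180.0]
force: [-3.1, -0.8, 9.0]
gripper_width: 45.5
gripper_force: 15.0
```

>>> {"name": "step_arm", "arguments": {
  "plan": [0,0,0,0,0,0,0,0,0,0,0,0,0,0,0,0,0,0,0,0,0,0,0,0,0,0,0,0,0,0],
  "hand": 9.1
}}

```text
time_s: 15.0
ee_pos: [536.2, 299.5, 81.4]
ee_rot: [-180.0, -0.0, -180.0]
force: [-0.1, -0.4, -0.8]
gripper_width: 75.4
gripper_force: 0.0
```

>>> {"name": "step_arm", "arguments": {
  "plan": [0,0,0,0,0,0,0,0,-1,0,0,0,0,0,-2,0,0,0,0,0,-3,0,0,0,0,0,-3,0,0,0]
}}

```text
time_s: 15.42
ee_pos: [535.8, 299.3, 172.6]
ee_rot: [-180.0, -0.1, -180.0]
force: [0.7, 0.5, 1.0]
gripper_width: 91.0
gripper_force: 0.0
```

>>> {"name": "step_arm", "arguments": {
  "plan": [0,0,-2,0,0,0,-2,-1.5,-2,0,0,0,-3,-2.3,0,0,0,0,-3,-2.3,0,0,0,0,-3,-2.3,0,0,0,0]
}}

```text
time_s: 15.83
ee_pos: [647.4, 214.9, 213.4]
ee_rot: [180.0, 0.1, -179.9]
force: [-0.3, 1.4, -0.0]
gripper_width: 90.9
gripper_force: 0.0
```

>>> {"name": "step_arm", "arguments": {
  "plan": [-2.2,-1.6,0,0,0,0,0,0,2,0,0,0,0,0,0.5,0,0,0,0,0,0,0,0,0,0,0,0,0,0,0]
}}

```text
time_s: 16.25
ee_pos: [667.5, 200.1, 186.8]
ee_rot: [180.0, -0.1, -179.9]
force: [-0.4, -0.5, 0.3]
gripper_width: 91.1
gripper_force: 0.0
```

```bash
python3 - <<'E'
from h import *
s=sensors.state();e=s["ee_pos"];print(e,s["gripper_width"])
q=viewer.grab_frame("side");p=viewer.grab_frame("top")
for f,t,z in((q,"amber_bottle",45),(p,"amber_bottle",45),(q,"white_bottle",0),(p,"white_bottle",0)): print(t,[(d["location"],round(d["score"],2),on(f,d["location"],z)[:2].round(1).tolist()) for d in viewer.pinpoint(t,f)[:2]])
a=cv2.resize(p["img"][220:320,130:230,::-1],(400,400)); b=cv2.resize(q["img"][100:240,230:370,::-1],(400,400))
cv2.imwrite("pics/5.png",np.hstack([a,b]))
E
```

```text
[667.52744818 200.14100189 186.83924636] 91.07908519545826
amber_bottle []
amber_bottle []
white_bottle [([319.5, 201.7], 0.96, [669.4, 192.7])]
white_bottle [([226.1, 192.2], 0.67, [667.7, 203.7])]
```

View pics/5.png

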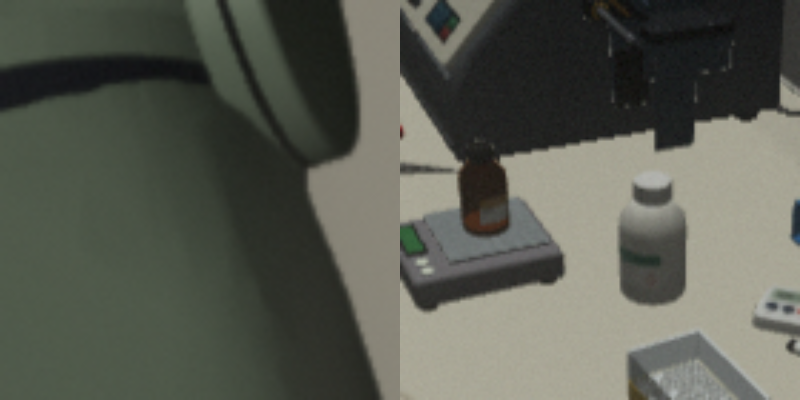

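The amber bottle stands on the pan with its foot near (485,222) and the pan centre at (488,229). I'll go down on the white bottle.

>>> {"name": "step_arm", "arguments": {
  "plan": [0,0,2,0,0,0,0,0,3,0,0,0,0,0,3,0,0,0,0,0,3,0,0,0,0,0,2.2,0,0,0]
}}

```text
time_s: 16.97
ee_pos: [667.1, 199.5, 52.4]
ee_rot: [-180.0, -0.1, -180.0]
force: [0.1, 0.8, 0.6]
gripper_width: 91.3
gripper_force: 0.0
```

>>> {"name": "step_arm", "arguments": {
  "plan": [0,0,0,0,0,0,0,0,0,0,0,0,0,0,0,0,0,0,0,0,0,0,0,0,0,0,0,0,0,0],
  "hand": 4.5,
  "newtons": 25
}}

```text
time_s: 17.38
ee_pos: [669.8, 198.9, 57.3]
ee_rot: [-180.0, 0.3, -179.9]
force: [0.7, -3.7, 5.4]
gripper_width: 61.7
gripper_force: 25.0
```

>>> {"name": "step_arm", "arguments": {
  "plan": [0,0,0,0,0,0,0,0,0,0,0,0,0,0,0,0,0,0,0,0,0,0,0,0,0,0,0,0,0,0]
}}

```text
time_s: 17.8
ee_pos: [669.8, 198.8, 57.3]
ee_rot: [-180.0, 0.3, -180.0]
force: [-0.2, -3.9, 7.2]
gripper_width: 61.4
gripper_force: 25.0
```

>>> {"name": "step_arm", "arguments": {
  "plan": [0,0,-2,0,0,0,0,0,-3,0,0,0,0,0,-3,0,0,0,0,0,-3,0,0,0,0,0,-2,0,0,0]
}}

```text
time_s: 18.22
ee_pos: [668.7, 200.3, 187.8]
ee_rot: [179.9, 0.2, -180.0]
force: [0.3, 1.3, -3.3]
gripper_width: 61.5
gripper_force: 25.0
```

>>> {"name": "step_arm", "arguments": {
  "plan": [1,-1.7,0,0,0,0,1.5,-2.6,0,0,0,0,1.8,-3.2,0,0,0,0,1.8,-3.2,0,0,0,0,1.8,-3.2,0,0,0,0]
}}

```text
time_s: 18.63
ee_pos: [587.7, 60.0, 184.2]
ee_rot: [179.9, -0.0, -180.0]
force: [0.6, 0.1, -3.7]
gripper_width: 61.6
gripper_force: 25.0
```

>>> {"name": "step_arm", "arguments": {
  "plan": [1.8,-3.2,0,0,0,0,1.8,-3.2,0,0,0,0,1.8,-3.2,0,0,0,0,1.8,-3.2,0,0,0,0,1.8,-3.2,0,0,0,0]
}}

```text
time_s: 19.05
ee_pos: [497.9, -100.2, 184.6]
ee_rot: [179.9, 0.0, -180.0]
force: [0.2, -0.6, -3.6]
gripper_width: 61.6
gripper_force: 25.0
```

>>> {"name": "step_arm", "arguments": {
  "plan": [1.8,-3.2,0,0,0,0,1.8,-3.2,0,0,0,0,1.8,-3.2,0,0,0,0,1.8,-3.2,0,0,0,0,1.5,-2.5,0,0,0,0]
}}

```text
time_s: 19.47
ee_pos: [410.8, -253.9, 184.7]
ee_rot: [180.0, 0.0, 180.0]
force: [0.1, -0.6, -4.0]
gripper_width: 61.9
gripper_force: 25.0
```

>>> {"name": "step_arm", "arguments": {
  "plan": [1,-1.8,0,0,0,0,1,-1.2,0,0,0,0,0,0,0,0,0,0,0,0,0,0,0,0,0,0,0,0,0,0]
}}

```text
time_s: 19.88
ee_pos: [392.6, -281.7, 184.5]
ee_rot: [179.9, 0.0, 180.0]
force: [0.3, 1.0, -3.5]
gripper_width: 61.5
gripper_force: 25.0
```

```bash
python3 - <<'E'
from h import *
s=sensors.state();e=s["ee_pos"];print(e,s["gripper_width"],s["ee_rot"])
q=viewer.grab_frame("side");p=viewer.grab_frame("top")
for f,t,z in((p,"amber_bottle",45),(q,"white_bottle",e[2]-57.3),(p,"clear_bottle",0),(q,"clear_bottle",0),(p,"stirrer",0),(q,"stirrer",0)): print(t,[(d["location"],round(d["score"],2),on(f,d["location"],z)[:2].round(1).tolist()) for d in viewer.pinpoint(t,f)[:2]])
a=cv2.resize(p["img"][220:320,130:230,::-1],(400,400)); b=cv2.resize(q["img"][230:390,230:390,::-1],(400,400))
cv2.imwrite("pics/6.png",np.hstack([a,b]))
E
```

```text
[ 392.60180694 -281.74072992  184.52305022] 61.54147273718877 [1.79937634e+02 3.18505767e-02 1.79998748e+02]
amber_bottle [([167.3, 258.2], 0.81, [534.5, 305.0])]
white_bottle [([268.5, 310.1], 0.86, [383.9, -277.9])]
clear_bottle [([411.8, 316.3], 0.77, [418.0, -160.3])]
clear_bottle []
stirrer [([482.9, 265.3], 0.88, [515.3, -302.2])]
stirrer [([341.5, 347.9], 0.88, [510.1, -300.8]), ([407.5, 259.0], 0.61, [763.2, -120.7])]
```

View pics/6.png

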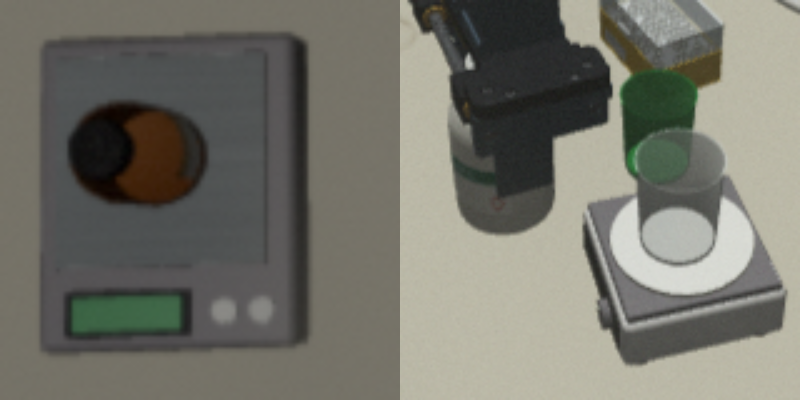

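The left part shows the amber bottle centred on the pan, foot around (157,155) and pan centre (160,160). The right part shows the white bottle held in front of the stirrer, its foot near (503,207). I'll set it down.

>>> {"name": "step_arm", "arguments": {
  "plan": [-0.2,-0.2,2,0,0,0,0,0,3,0,0,0,0,0,3,0,0,0,0,0,3,0,0,0,0,0,1,0,0,0]
}}

```text
time_s: 20.7
ee_pos: [392.3, -282.7, 60.9]
ee_rot: [179.7, -0.3, -180.0]
force: [-0.7, 0.7, -3.9]
gripper_width: 61.6
gripper_force: 25.0
```

>>> {"name": "step_arm", "arguments": {
  "plan": [0,0,0.4,0,0,0,0,0,0.2,0,0,0,0,0,0.1,0,0,0,0,0,0,0,0,0,0,0,0,0,0,0]
}}

```text
time_s: 21.12
ee_pos: [395.1, -285.0, 58.6]
ee_rot: [-179.9, 0.1, -180.0]
force: [0.2, -1.3, -3.9]
gripper_width: 61.5
gripper_force: 25.0
```

>>> {"name": "step_arm", "arguments": {
  "plan": [0,0,0.1,0,0,0,0,0,0.1,0,0,0,0,0,0,0,0,0,0,0,0,0,0,0,0,0,0,0,0,0]
}}

```text
time_s: 21.53
ee_pos: [395.1, -285.0, 57.2]
ee_rot: [-179.9, 0.1, -180.0]
force: [-0.6, 0.9, 6.8]
gripper_width: 61.9
gripper_force: 25.0
```

```bash
python3 - <<'E'
from h import *
s=sensors.state();print(s["ee_pos"],s["force"])
q=viewer.grab_frame("side")
print([(d["location"],round(d["score"],2),on(q,d["location"],1)[:2].round(1).tolist()) for d in viewer.pinpoint("white_bottle",q)[:2]])
im=q["img"][:,:,::-1].copy()
def circ(x,y,z,r,col):
    a=np.linspace(0,2*np.pi,60); cv2.polylines(im,[np.array([proj(q,[x+r*np.cos(t),y+r*np.sin(t),z])*16 for t in a]).astype(int)],True,col,1,cv2.LINE_AA,4)
circ(391,-284,0,32,(0,0,255)); circ(512,-298,60,52,(255,0,0))
cv2.imwrite("pics/7.png",cv2.resize(im[250:400,210:410],(800,600),interpolation=cv2.INTER_CUBIC))
E
```

```text
[ 395.07554603 -285.02078417   57.23427059] [-0.60368542  0.93020623  6.78596091]
[([280.5, 359.4], 0.81, [396.3, -282.8])]
```

View pics/7.png

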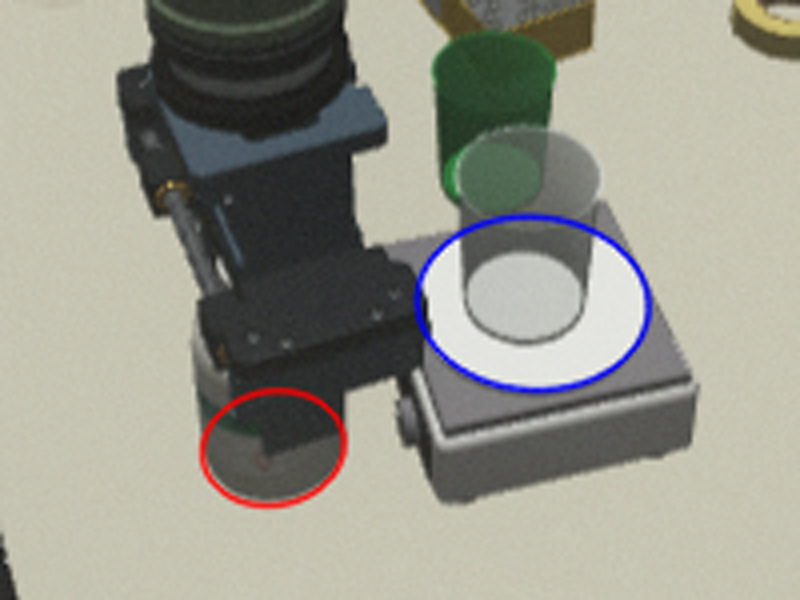

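The white bottle's foot matches the drawn target circle, centred at (275,448). I'll release it and go on to the clear bottle with a quarter turn.

>>> {"name": "step_arm", "arguments": {
  "plan": [0,0,0,0,0,0,0,0,0,0,0,0,0,0,0,0,0,0,0,0,0,0,0,0,0,0,0,0,0,0],
  "hand": 9.1
}}

```text
time_s: 22.05
ee_pos: [394.4, -284.5, 55.6]
ee_rot: [-180.0, 0.0, -180.0]
force: [-0.5, -0.1, 0.1]
gripper_width: 90.1
gripper_force: 0.0
```

>>> {"name": "step_arm", "arguments": {
  "plan": [0,0,-1,0,0,0,0,0,-3,0,0,0,0,0,-4,0,0,0,0,0,-4,0,0,0,0,0,-4,0,0,0]
}}

```text
time_s: 22.47
ee_pos: [394.0, -284.2, 217.1]
ee_rot: [180.0, -0.0, -180.0]
force: [1.3, -0.9, -0.5]
gripper_width: 90.9
gripper_force: 0.0
```

>>> {"name": "step_arm", "arguments": {
  "plan": [-0.5,2.5,0,0,0,0,-0.5,3,0,0,0,0,-0.5,3,0,0,0,0,-0.5,3,0,0,0,0,-0.3,1.2,0,0,0,0]
}}

```text
time_s: 22.88
ee_pos: [417.0, -154.6, 215.6]
ee_rot: [179.9, -0.0, -179.9]
force: [-0.2, -0.6, 0.0]
gripper_width: 91.1
gripper_force: 0.0
```

>>> {"name": "step_arm", "arguments": {
  "plan": [0,0,0,0,0,0.12,0,0,0,0,0,0.12,0,0,0,0,0,0.12,0,0,0,0,0,0.12,0,0,0,0,0,0.12]
}}

```text
time_s: 23.3
ee_pos: [417.3, -157.3, 215.4]
ee_rot: [180.0, -0.0, 145.3]
force: [-0.3, -0.3, 0.2]
gripper_width: 90.9
gripper_force: 0.0
```

>>> {"name": "step_arm", "arguments": {
  "plan": [0,0,0,0,0,0.12,0,0,0,0,0,0.12,0,0,0,0,0,0.12,0,0,0,0,0,0.12,0,0,0,0,0,0.12]
}}

```text
time_s: 23.72
ee_pos: [417.2, -157.5, 215.4]
ee_rot: [-180.0, -0.0, 110.9]
force: [0.4, 1.2, 0.1]
gripper_width: 90.8
gripper_force: 0.0
```

>>> {"name": "step_arm", "arguments": {
  "plan": [0,0,0,0,0,0.12,0,0,0,0,0,0.12,0,0,0,0,0,0.12,0,0,0,0,0,0.01,0,0,0,0,0,0]
}}

```text
time_s: 24.13
ee_pos: [417.2, -157.5, 215.5]
ee_rot: [-180.0, -0.0, 90.2]
force: [-0.5, 0.2, -0.5]
gripper_width: 91.2
gripper_force: 0.0
```

```bash
python3 - <<'E'
from h import *
s=sensors.state();print(s["ee_pos"],s["ee_rot"])
q=viewer.grab_frame("side");p=viewer.grab_frame("top")
for t,z in(("clear_bottle",0),("tip_box",0),("white_bottle",0)):
  for f in (q,p): print(t,[(d["location"],round(d["score"],2),on(f,d["location"],z)[:2].round(1).tolist()) for d in viewer.pinpoint(t,f)[:2]])
im=q["img"][:,:,::-1].copy()
def circ(x,y,z,r,col):
    a=np.linspace(0,2*np.pi,60); cv2.polylines(im,[np.array([proj(q,[x+r*np.cos(t),y+r*np.sin(t),z])*16 for t in a]).astype(int)],True,col,1,cv2.LINE_AA,4)
circ(418,-158,0,28,(0,0,255)); circ(599,77.5,0,28,(255,0,0)); circ(391,-284,0,32,(0,255,0))
cv2.imwrite("pics/8.png",cv2.resize(im[195:395,200:440],(720,600),interpolation=cv2.INTER_CUBIC))
E
```

```text
[ 417.24486024 -157.46206209  215.45125668] [-1.79986225e+02 -1.01560998e-02  9.02035739e+01]
clear_bottle [([271.5, 311.0], 0.61, [418.3, -159.2]), ([259.5, 194.9], 0.35, [525.1, 291.8])]
clear_bottle [([410.7, 316.0], 0.56, [418.6, -158.2])]
tip_box [([334.1, 256.4], 0.55, [608.1, -45.8])]
tip_box [([346.3, 215.4], 0.94, [617.5, -36.5])]
white_bottle [([277.2, 358.9], 0.56, [391.4, -278.6])]
white_bottle []
```

View pics/8.png

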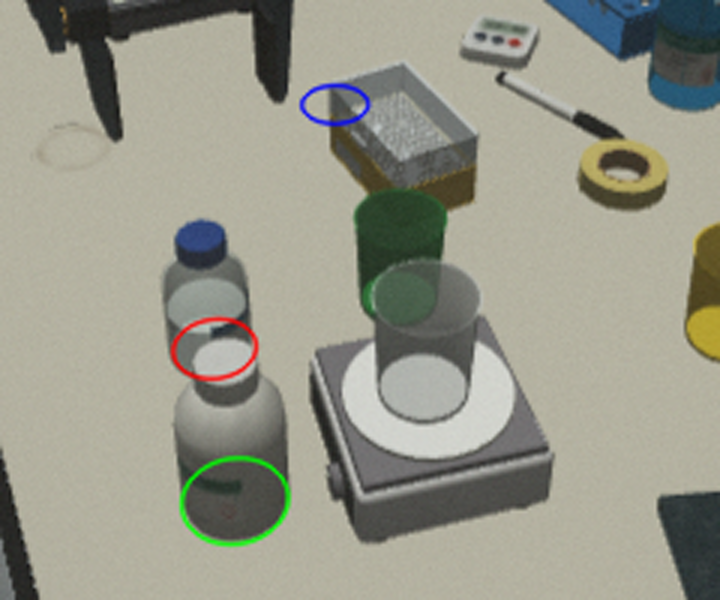

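The white bottle stands on its target (green, (235,500)). The clear bottle's foot is near the red circle at (215,350), 2–3 mm to the left. I'll go down.

>>> {"name": "step_arm", "arguments": {
  "plan": [0.1,-0.1,3,0,0,0,0,0,4,0,0,0,0,0,4,0,0,0,0,0,3.5,0,0,0,0,0,2,0,0,0]
}}

```text
time_s: 24.95
ee_pos: [414.2, -155.6, 47.5]
ee_rot: [-179.7, -0.1, 90.1]
force: [-0.4, 0.1, 0.4]
gripper_width: 91.2
gripper_force: 0.0
```

>>> {"name": "step_arm", "arguments": {
  "plan": [0,0,0,0,0,0,0,0,0,0,0,0,0,0,0,0,0,0,0,0,0,0,0,0,0,0,0,0,0,0],
  "hand": 4,
  "newtons": 22
}}

```text
time_s: 25.37
ee_pos: [417.5, -157.0, 52.1]
ee_rot: [179.8, 0.1, 90.1]
force: [-0.3, -1.0, 1.4]
gripper_width: 60.5
gripper_force: 1.3
```

>>> {"name": "step_arm", "arguments": {
  "plan": [0,0,0,0,0,0,0,0,0,0,0,0,0,0,0,0,0,0,0,0,0,0,0,0,0,0,0,0,0,0]
}}

```text
time_s: 25.78
ee_pos: [416.2, -156.6, 51.7]
ee_rot: [180.0, 0.0, 90.1]
force: [-3.5, 0.2, 7.1]
gripper_width: 54.4
gripper_force: 22.0
```

>>> {"name": "step_arm", "arguments": {
  "plan": [0,0,-2,0,0,0,0,0,-3,0,0,0,0,0,-3,0,0,0,0,0,-3,0,0,0,0,0,-1,0,0,0]
}}

```text
time_s: 26.2
ee_pos: [418.5, -157.3, 175.0]
ee_rot: [179.5, 0.2, 90.1]
force: [0.1, -0.4, -1.7]
gripper_width: 54.0
gripper_force: 22.0
```

>>> {"name": "step_arm", "arguments": {
  "plan": [1.5,1.2,0,0,0,0,2.6,2,0,0,0,0,2.6,2,0,0,0,0,2.6,2,0,0,0,0,2.6,2,0,0,0,0]
}}

```text
time_s: 26.62
ee_pos: [508.9, -36.1, 171.0]
ee_rot: [179.9, -0.0, 90.0]
force: [1.0, -0.9, -2.6]
gripper_width: 54.0
gripper_force: 22.0
```

>>> {"name": "step_arm", "arguments": {
  "plan": [2.6,2,0,0,0,0,2.6,2,0,0,0,0,2.6,2,0,0,0,0,2.2,1.8,0,0,0,0,1.5,1.3,0,0,0,0]
}}

```text
time_s: 27.03
ee_pos: [600.5, 80.2, 170.6]
ee_rot: [179.9, -0.1, 90.1]
force: [0.3, -0.1, -1.3]
gripper_width: 54.3
gripper_force: 22.0
```

>>> {"name": "step_arm", "arguments": {
  "plan": [0,0,1,0,0,0,0,0,3,0,0,0,0,0,2,0,0,0,0,0,0,0,0,0,0,0,0,0,0,0]
}}

```text
time_s: 27.45
ee_pos: [598.0, 77.3, 109.7]
ee_rot: [-179.8, 0.0, 90.0]
force: [0.6, 0.2, -1.4]
gripper_width: 53.9
gripper_force: 22.0
```

```bash
python3 - <<'E'
from h import *
s=sensors.state();e=s["ee_pos"];print(e,s["ee_rot"])
q=viewer.grab_frame("side");z=e[2]-51.7
print([(d["location"],round(d["score"],2),on(q,d["location"],z)[:2].round(1).tolist()) for d in viewer.pinpoint("clear_bottle",q)[:2]])
im=q["img"][:,:,::-1].copy()
def poly(P,col): cv2.polylines(im,[np.array([proj(q,X)*16 for X in P]).astype(int)],True,col,1,cv2.LINE_AA,4)
def circ(x,y,z,r,col): poly([[x+r*np.cos(t),y+r*np.sin(t),z] for t in np.linspace(0,6.283,60)],col)
circ(599,77.5,0,28,(255,0,0)); circ(e[0],e[1],z,28,(0,0,255))
c,sn=np.cos(np.radians(5.7)),np.sin(np.radians(5.7))
for zz in(0,69): poly([[610+c*a-sn*b,-36+sn*a+c*b,zz] for a,b in((35,57),(35,-57),(-35,-57),(-35,57))],(0,255,0))
cv2.imwrite("pics/9.png",cv2.resize(im[150:290,250:430],(771,600),interpolation=cv2.INTER_CUBIC))
E
```

```text
[597.98493722  77.25990912 109.68167036] [-1.79831535e+02  1.57425238e-02  9.00428598e+01]
[([312.1, 209.0], 0.58, [603.6, 81.6])]
```

View pics/9.png

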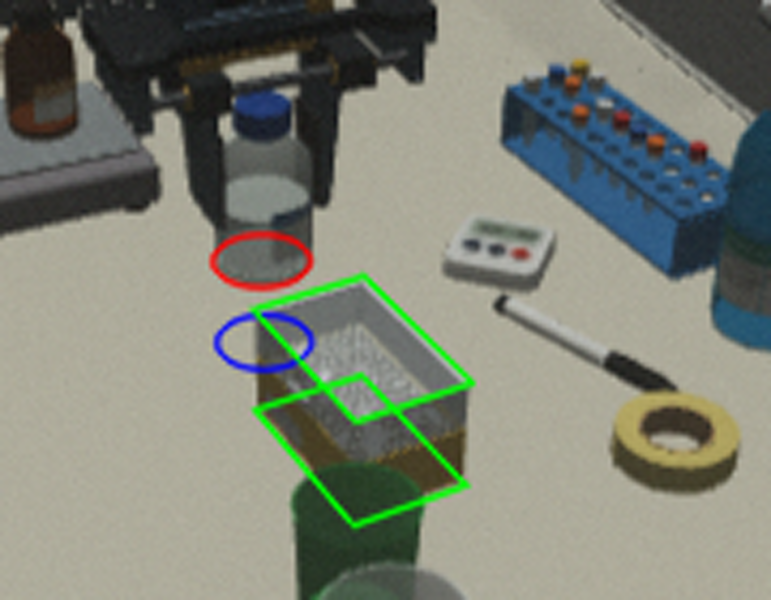

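The tip-box model fits, and the clear bottle hangs on the target line within about 2 mm, its foot near (265,257). I'll lower it.

>>> {"name": "step_arm", "arguments": {
  "plan": [-0.1,-0.1,2,0,0,0,0,0,2,0,0,0,0,0,1,0,0,0,0,0,0.5,0,0,0,0,0,0,0,0,0]
}}

```text
time_s: 27.97
ee_pos: [598.1, 76.6, 55.5]
ee_rot: [-180.0, -0.0, 90.0]
force: [-0.3, -0.6, -1.7]
gripper_width: 54.1
gripper_force: 22.0
```

>>> {"name": "step_arm", "arguments": {
  "plan": [0,0,0.1,0,0,0,0,0,0.1,0,0,0,0,0,0,0,0,0,0,0,0,0,0,0,0,0,0,0,0,0]
}}

```text
time_s: 28.38
ee_pos: [598.4, 76.7, 54.1]
ee_rot: [179.9, -0.0, 90.1]
force: [-0.2, 0.2, -1.9]
gripper_width: 54.3
gripper_force: 22.0
```

>>> {"name": "step_arm", "arguments": {
  "plan": [0,0,0.15,0,0,0,0,0,0.1,0,0,0,0,0,0,0,0,0,0,0,0,0,0,0,0,0,0,0,0,0]
}}

```text
time_s: 28.8
ee_pos: [598.3, 76.8, 51.7]
ee_rot: [180.0, -0.0, 90.1]
force: [-1.6, 0.4, 5.5]
gripper_width: 54.1
gripper_force: 22.0
```

>>> {"name": "step_arm", "arguments": {
  "plan": [0,0,0.05,0,0,0,0,0,0,0,0,0,0,0,0,0,0,0,0,0,0,0,0,0,0,0,0,0,0,0]
}}

```text
time_s: 29.22
ee_pos: [598.3, 76.8, 51.8]
ee_rot: [179.9, -0.0, 90.1]
force: [-2.9, -0.1, 8.5]
gripper_width: 54.2
gripper_force: 22.0
```

Contact. I'll release, rise, and move back towards the robot's left to clear the view.

>>> {"name": "step_arm", "arguments": {
  "plan": [0,0,0,0,0,0,0,0,0,0,0,0,0,0,0,0,0,0,0,0,0,0,0,0,0,0,0,0,0,0],
  "hand": 9.1
}}

```text
time_s: 29.63
ee_pos: [598.0, 76.6, 50.2]
ee_rot: [-180.0, -0.0, 90.1]
force: [-0.1, 0.2, 0.9]
gripper_width: 84.5
gripper_force: 0.0
```

>>> {"name": "step_arm", "arguments": {
  "plan": [0,0,-1,0,0,0,0,0,-3,0,0,0,0,0,-4,0,0,0,0,0,-4,0,0,0,0,0,-4,0,0,0]
}}

```text
time_s: 30.05
ee_pos: [597.7, 76.7, 212.9]
ee_rot: [180.0, -0.0, 90.1]
force: [1.0, -0.1, 0.2]
gripper_width: 91.2
gripper_force: 0.0
```

>>> {"name": "step_arm", "arguments": {
  "plan": [2,-2,-2,0,0,0,2.7,-2.7,0,0,0,0,2.7,-2.7,0,0,0,0,2.7,-2.7,0,0,0,0,2.7,-2.7,0,0,0,0]
}}

```text
time_s: 30.47
ee_pos: [468.6, 205.4, 231.5]
ee_rot: [179.9, -0.0, 90.0]
force: [-0.7, 1.2, -0.3]
gripper_width: 91.2
gripper_force: 0.0
```

>>> {"name": "step_arm", "arguments": {
  "plan": [2.7,-1.7,0,0,0,0,3.3,-1.7,0,0,0,0,3.5,-1.7,0,0,0,0,3.5,-1.7,0,0,0,0,3.5,-1.7,0,0,0,0]
}}

```text
time_s: 30.88
ee_pos: [383.7, 370.9, 231.6]
ee_rot: [179.9, -0.1, 90.1]
force: [0.7, 0.8, -0.1]
gripper_width: 90.8
gripper_force: 0.0
```

>>> {"name": "step_arm", "arguments": {
  "plan": [3.5,-1.7,0,0,0,0,3.5,-1.7,0,0,0,0,2,-1,0,0,0,0,0,0,0,0,0,0,0,0,0,0,0,0]
}}

```text
time_s: 31.3
ee_pos: [340.0, 460.1, 230.9]
ee_rot: [180.0, 0.0, 90.2]
force: [-0.2, -0.8, 0.6]
gripper_width: 91.1
gripper_force: 0.0
```

```bash
python3 - <<'E'
from h import *
print(sensors.state()["ee_pos"])
p=viewer.grab_frame("top"); im=p["img"][:,:,::-1].copy()
def poly(P,col): cv2.polylines(im,[np.array([proj(p,X)*16 for X in P]).astype(int)],True,col,1,cv2.LINE_AA,4)
def circ(x,y,z,r,col): poly([[x+r*np.cos(t),y+r*np.sin(t),z] for t in np.linspace(0,6.283,60)],col)
circ(599,77.5,0,28,(255,0,0)); circ(391,-284,0,32,(0,255,0)); circ(532,299,45,23,(0,0,255)); circ(512,-298,60,28,(255,0,255))
cv2.imwrite("pics/10.png",cv2.resize(im[110:350,125:545],(798,456),interpolation=cv2.INTER_CUBIC))
E
```

```text
[340.00223702 460.13496918 230.87692983]
```

View pics/10.png

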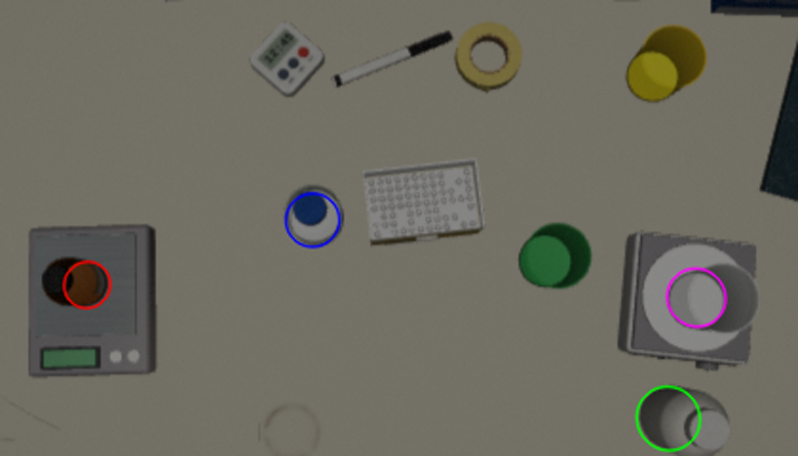

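All four stand upright on their marked targets, and the timer, marker and tape are where they were. Handing in.

```bash
python3 -c "
from workcell import env
print(env.job_done())"
```

```text
the job is handed in; nothing more can be done
None
```

The job is handed in at about 31 s, with no verdict returned: in the last picture all four items stand upright and let go of within a few mm of their places, and the timer, tape roll and marker look undisturbed.

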